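# Put worn leather punches away in a ratchet carousel safe

### The arm

A 6-joint arm with a two-finger parallel gripper is mounted at the origin on the work surface. World frame = base frame: x ahead of the robot, y to its left, z up, the work surface at z = 0. Lengths are in m, angles in rad, forces in N, time in s.
With the tool pointing down it reaches from about 0.375 to 0.9 m from the base axis. Payload 3.1 kg.
Tool frame: the origin (TCP) lies midway between the tips of the shut fingers; the grasp point (between the pads) lies 19 mm behind it; z points along the fingers, y is the line along which they close (so a half turn about z gives the same grasp; the last joint's range is limited). The gripper opens to 87 mm and grips with 3 to 60 N. Pads are 19 mm wide; open, the fingers measure 117 mm over their backs; the gripper's body (75 mm by 190 mm) begins 51 mm behind the grasp point.
Start: joints at [-1.514, 0.527, 1.433, -0, 1.181, -0.178], TCP at [0.146, -0.608, 0.223] pointing down, gripper open.
Joint ranges: [-3.08, 3.08], [-0.75, 2.2], [0.22, 2.44], [-1.43, 4.57], [0, 2.65], [-2.85, 2.85]. Speed limits (rad/s): [2.79, 2.79, 3.14, 3.14, 3.14, 3.14].

### API

Orientations are given as a unit quaternion [x, y, z, w].
In Python, from rig import status, imaging, order gives the robot as it stands.
- The arm moves only by the tool arm_command, never from a script. Its argument "deltas" is one flat list of numbers, 5 for each row, row after row: the opening, from -1 (shut) to 1 (fully open), so that 0 is half open, then the shift along the tool's x, y, z in m, then the turn about the tool's z in rad. In form: [gripper, tx, ty, tz, roll, gripper, tx, ty, tz, roll, ...]. A call has 1 to 12 rows; each row shifts and turns the commanded pose from where the row before left it, along the tool's axes as they then stand; what a row does not reach is not made up. A row lasts 1/8 s, in which the tool goes at most 62.5 mm and 10.7 degrees, less where a joint would pass 70% of its speed; a pose out of reach is approached as far as the arm can. A call with a gripper value outside its range is refused whole. The fingers move at their own pace and stop on an object; "newtons" is the grip in N (left out, the last holds). Time passes only in rows, so rows that do not move let the fingers close. It gives the time, the measured TCP pose, the force, the opening and the grip force at its end, in the units of the state.
- status.get_obs(): the state, without advancing time (a new reading comes with each control period).
- imaging.camera(name): name is "scene" or "top" or "wrist"; returns (picture, depth): 420x560x3 uint8, red, green, blue; 420x560 float32, m along the optical axis (not along the pixel's ray), 0 where there is no reading.
- imaging.camera_params(name): a dict with "intrinsics" (3x3 intrinsics, pixels), "camera_from_world" (4x4, takes a point from world to camera coordinates). Camera axes: x right, y up, looking along -z (the intrinsics and any distortion apply to the point x, -y, -z); pixel columns grow to the right and rows downward; lengths in m; the calibration is good to about 2 mm. A picture is of the moment at which its call begins: read the wrist's pose just before it. camera_params takes no time and is no camera call; for the wrist camera it gives the pose at the moment of the call.
- order.hand_in(): hands the job in; it is judged then, once.
The state is a dict: "time": time; "q": joint angles; "joint_velocities": joint speeds; "joint_torque": joint torques, N m; "position": TCP position; "tool_rot": TCP orientation; "ft_force": force on the tool from outside, world axes, zero at the start; "moment": the same for the moment, N m; "grip_width": finger opening in m; "grip_force": force on a finger pad.
Only numpy, scipy, OpenCV 4.12 (cv2) and the standard library are available. Lean on these libraries where they do the work, as an engineer would, in place of code of your own. Each camera call takes 0.05 s, during which the arm holds its last target. There are 200 camera calls.

### The job

Put every worn steel punch standing in the wooden block away, point down and all the way in, in the green tubes of the ratchet safe, one punch to a tube. A tube can be reached only while its green sector shows in the safe's window: bring the sectors round only by pumping the red-handled lever, full stroke out and full stroke back for each step, never by turning the drum by hand. When all punches are in, pump on until the red sector fills the window, bring the lever back to its rest stop and let go; leave the jar, the hammer and the bowl where they stand.

Things in the scene. Friction and masses are not known exactly. Their poses are not given: they have to be found in the camera images.
- safe: Fixed ratchet carousel safe; origin at the centre of its round steel base (diameter 220 mm) on the table, z along the drum's axis. A blue cover plate 3 mm thick, top at 105 mm height, lies 2 mm above the drum, out to 75 mm from the axis in the safe's x and 89 mm in y; the window is on its -y side. The lever pivots above the cover on the same axis.
- window (a point): Centre of the window on the safe, 100 mm high (level of the drum's top), 62 mm from the axis on the safe's -y side. The window is 36 mm wide (safe x) and reaches from 42 to 83 mm from the axis; yellow strips edge it. It shows just one of the drum's ten sectors.
- drum: The safe's drum, 164 mm across, origin on the safe's axis, z up. Turns counter-clockwise seen from above; ten sectors of 36 deg pass the window: greys, four green (tubes 1 to 4), one red, greys. A stiff brake (0.5 N m) holds it where it is left. Ten steel teeth reach 93 mm from the axis. It starts anywhere among the greys; each full stroke ends with a sector centred in the window.
- tube1 (a point): Centre of the mouth of green tube 1, on the drum's top, 100 mm high, 62 mm from the axis. Square bore 15 x 15 mm, upright, 85 mm deep (floor at 15 mm height): a punch stands wholly inside, its top 5 mm below the mouth. Covered by the plate unless within a few mm of window. The first to come round.
- tube2 (a point): Centre of the mouth of green tube 2, on the drum's top, 100 mm high, 62 mm from the axis. Square bore 15 x 15 mm, upright, 85 mm deep (floor at 15 mm height): a punch stands wholly inside, its top 5 mm below the mouth. Covered by the plate unless within a few mm of window.
- tube3 (a point): Centre of the mouth of green tube 3, on the drum's top, 100 mm high, 62 mm from the axis. Square bore 15 x 15 mm, upright, 85 mm deep (floor at 15 mm height): a punch stands wholly inside, its top 5 mm below the mouth. Covered by the plate unless within a few mm of window.
- tube4 (a point): Centre of the mouth of green tube 4, on the drum's top, 100 mm high, 62 mm from the axis. Square bore 15 x 15 mm, upright, 85 mm deep (floor at 15 mm height): a punch stands wholly inside, its top 5 mm below the mouth. Covered by the plate unless within a few mm of window.
- red_mark (a point): Centre of the top of the red sector, 100 mm high, 62 mm from the axis; at window when the safe is parked. It comes one step after green tube 4.
- lever (a joint): Lever angle, 0 at the rest stop to 0.803 rad at the far stop, counter-clockwise seen from above. Going out, its spring pawl takes up about 10 deg of play, then carries the drum to the next sector (36 deg; the first stroke 10 to 46 deg); going back the drum stays. 4 to 6 N at the handle; no return spring, stays where it is left.
- handle (a point): Middle of the upright round red handle on the lever's end: 21 mm diameter, standing free from 120 to 186 mm height; this point at 160 mm height, 140 mm from the safe's axis. It moves on a circle about that axis with the lever.
- block: Loose wooden block, 56 x 190 x 45 mm, 0.8 kg; origin at the centre of its underside, long side along its y. Four holes 45 mm apart in a row along y (at -67.5, -22.5, 22.5, 67.5 mm), 40 mm deep, hold the punches.
- punch1: Worn steel punch, a plain round rod 10 mm in diameter and 80 mm long with a bevelled foot, about 45 g; origin at the centre of its foot (lower end), z along the rod upward. Starts upright in the block, foot 5 mm above the table, 40 mm standing out of the block. Some of the four punches are absent.
- punch2: Worn steel punch, a plain round rod 10 mm in diameter and 80 mm long with a bevelled foot, about 45 g; origin at the centre of its foot (lower end), z along the rod upward. Starts upright in the block, foot 5 mm above the table, 40 mm standing out of the block. Some of the four punches are absent.
- punch3: Worn steel punch, a plain round rod 10 mm in diameter and 80 mm long with a bevelled foot, about 45 g; origin at the centre of its foot (lower end), z along the rod upward. Starts upright in the block, foot 5 mm above the table, 40 mm standing out of the block. Some of the four punches are absent.
- punch4: Worn steel punch, a plain round rod 10 mm in diameter and 80 mm long with a bevelled foot, about 45 g; origin at the centre of its foot (lower end), z along the rod upward. Starts upright in the block, foot 5 mm above the table, 40 mm standing out of the block. Some of the four punches are absent.
- dye_jar: Amber jar with white lid, diameter 60 mm, 85 mm high, at the far side of the table; bystander, origin at its underside.
- mallet: Hammer lying on the table at the far left; bystander.
- rivet_bowl: Small blue bowl, diameter 90 mm, 40 mm high, at the near left; bystander, origin at its underside.

How it is judged:
By the outcome, as a careful person would: the job done as asked, in the order asked, and still so for the second after the job is handed in, with the robot touching nothing.
Of punch1, punch2, punch3, punch4 only 3 to 4 are there at a start; the rules pass over those that are not, and their reading is None.
At some moment in a run one of block may be knocked a few centimetres aside while the robot is not near it.
It also fails if it takes over 210 s, if anything falls off the work surface, if the arm or the gripper's body presses on something with over 40 N, if the wrist force passes 120 N, or if a joint passes its speed limit or range.

## Working session

There is one attempt and no reset: what is moved stays moved. The work goes in short steps, Python scripts to look and compute and a tool call to move; the robot and the scene stay as the last step left them, time stands still between calls to the robot, and variables do not carry over. Pictures are saved under pics/ and viewed, at most 14 in all, crops included, and the job is handed in when it is done.

Besides the shell and the picture viewer there is one more tool, called after "Call:" as name(argument=value, ...) on one line, values as JSON. arm_command: Moves the arm, as the interface text tells. Its arguments: {"type":"object","properties":{"deltas":{"type":"array"},"newtons":{"type":"number"}},"required":["deltas"]}

```bash
ls; mkdir -p pics
python3 - <<'E'
from rig import status, imaging
import cv2,numpy as np
o=status.get_obs();print({k:np.round(v,3).tolist() for k,v in o.items()})
for n in ("top","scene"):
    im,d=imaging.camera(n);cv2.imwrite(f"pics/{n}0.png",im[:,:,::-1]);np.savez(f"{n}0.npz",im=im,d=d)
    p=imaging.camera_params(n);print(n,p)
print(imaging.camera_params("wrist"))
E
```

```text
pics
{'time': 0.0, 'q': [-1.513, 0.528, 1.434, -0.0, 1.181, -0.179], 'joint_velocities': [0.0, 0.001, -0.0, -0.001, -0.001, 0.001], 'joint_torque': [0.002, -44.003, -17.659, 0.063, 0.058, -0.0], 'position': [0.146, -0.607, 0.222], 'tool_rot': [0.993, 0.118, 0.0, -0.001], 'ft_force': [-0.186, 0.186, 0.04], 'moment': [-0.013, -0.005, -0.008], 'grip_force': 0.0, 'grip_width': 0.087}
top {'intrinsics': array([[504.57696415,   0.        , 283.88337552],
       [  0.        , 504.57696415, 213.96322303],
       [  0.        ,   0.        ,   1.        ]]), 'camera_from_world': array([[ 0.02734079, -0.99955138,  0.01222802,  0.04418995],
       [ 0.98547472,  0.02900275,  0.16732725, -0.54207591],
       [-0.16760683,  0.00747555,  0.98582558, -1.52306791],
       [ 0.        ,  0.        ,  0.        ,  1.        ]])}
scene {'intrinsics': array([[389.47630244,   0.        , 276.37038259],
       [  0.        , 389.47630244, 205.43873476],
       [  0.        ,   0.        ,   1.        ]]), 'camera_from_world': array([[ 0.45476551,  0.89061003,  0.0014482 , -0.32033598],
       [-0.5294502 ,  0.26904092,  0.80454923,  0.18811828],
       [ 0.71614999, -0.36664799,  0.59388419, -1.40497675],
       [ 0.        ,  0.        ,  0.        ,  1.        ]])}
{'intrinsics': array([[349.33645944,   0.        , 279.31472452],
       [  0.        , 349.33645944, 204.30761503],
       [  0.        ,   0.        ,   1.        ]]), 'camera_from_world': array([[ 0.23425151, -0.97217435, -0.00180655, -0.6250091 ],
       [ 0.93167709,  0.22502342, -0.28520566,  0.03535346],
       [ 0.27767614,  0.06512674,  0.95846464, -0.39155628],
       [ 0.        ,  0.        ,  0.        ,  1.        ]])}
```

View pics/top0.png

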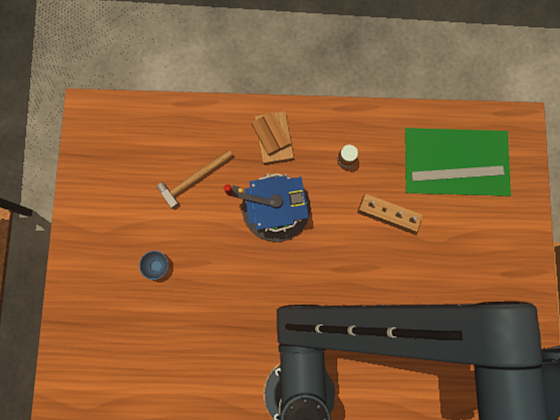

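View pics/scene0.png

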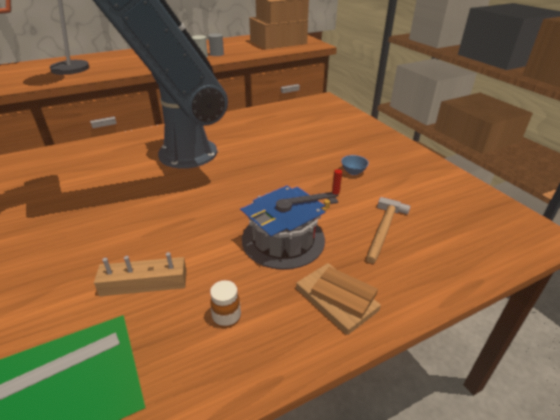

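The top view shows the safe at about (278,202), the window at (297,198), the red handle at (229,190) and the block at (390,212). The scene view shows three punches, with the hole third from the left empty.

```bash
cat > h.py <<'E'
import cv2,numpy as np
from rig import status,imaging
def ray(p,uv,z):
    K,T=p["intrinsics"],p["camera_from_world"]
    uv=np.atleast_2d(np.asarray(uv,float))
    d=np.c_[(uv[:,0]-K[0,2])/K[0,0],-(uv[:,1]-K[1,2])/K[1,1],-np.ones(len(uv))]@T[:3,:3]
    c=-T[:3,:3].T@T[:3,3]
    return c+d*((z-c[2])/d[:,2])[:,None]
def proj(p,X):
    K,T=p["intrinsics"],p["camera_from_world"]
    c=np.atleast_2d(X)@T[:3,:3].T+T[:3,3]
    return np.c_[K[0,0]*c[:,0]/-c[:,2]+K[0,2],K[1,1]*-c[:,1]/-c[:,2]+K[1,2]]
def shot(n,f=None):
    p=imaging.camera_params(n);im,d=imaging.camera(n)
    if f: cv2.imwrite(f,im[:,:,::-1])
    return p,im,d,cv2.cvtColor(im,cv2.COLOR_RGB2HSV)
def blobs(m,amin=10):
    cs,_=cv2.findContours(m.astype(np.uint8),cv2.RETR_EXTERNAL,cv2.CHAIN_APPROX_NONE)
    return sorted([c for c in cs if cv2.contourArea(c)>=amin],key=cv2.contourArea,reverse=True)
def tool(X,o=None):
    "world point relative to TCP, in tool axes"
    from scipy.spatial.transform import Rotation as R
    o=o or status.get_obs()
    return R.from_quat(o["tool_rot"]).inv().apply(np.asarray(X)-o["position"])
E
python3 - <<'E'
from h import *
p=imaging.camera_params("top");im=np.load("top0.npz")["im"];h=cv2.cvtColor(im,cv2.COLOR_RGB2HSV)
H,S,V=h[...,0],h[...,1],h[...,2]
red=((H<4)|(H>174))&(S>190)&(V>90);red[:, :200]=0;red[:,260:]=0;red[260:]=0
for c in blobs(red,4)[:3]: print("red",cv2.minAreaRect(c),ray(p,[cv2.minAreaRect(c)[0]],.18))
bl=(H>100)&(H<125)&(S>120)&(V>60);bl[:,:200]=0
for c in blobs(bl,50)[:2]: r=cv2.minAreaRect(c);print("blue",r,ray(p,[r[0]],.105))
sub=im[170:250,340:440];b=((H>8)&(H<22)&(S<150)&(V>110));b[:,:345]=0;b[:,430:]=0;b[:185]=0;b[240:]=0
for c in blobs(b,50)[:2]: r=cv2.minAreaRect(c);print("block",r,ray(p,cv2.boxPoints(r),.045),ray(p,[r[0]],.045))
print(ray(p,[[378,208],[297,198]],.1))
from scipy.spatial.transform import Rotation as R
print(R.from_quat(status.get_obs()["tool_rot"]).as_matrix().round(3))
cv2.imwrite("pics/c1.png",cv2.resize(im[160:250,210:440,::-1],None,fx=3.4,fy=3.4,interpolation=cv2.INTER_CUBIC))
E
```

```text
red ((227.5, 187.5), (5.0, 5.0), 90.0) [[0.58969943 0.22383647 0.18      ]]
blue ((275.4161682128906, 201.7052001953125), (48.81035614013672, 58.69407653808594), 81.25383758544922) [[0.56701546 0.08642054 0.105     ]]
[[ 0.55787049 -0.2228894   0.1       ]
 [ 0.58129914  0.02175729  0.1       ]]
[[ 0.972  0.234 -0.   ]
 [ 0.234 -0.972  0.002]
 [ 0.    -0.002 -1.   ]]
```

View pics/c1.png

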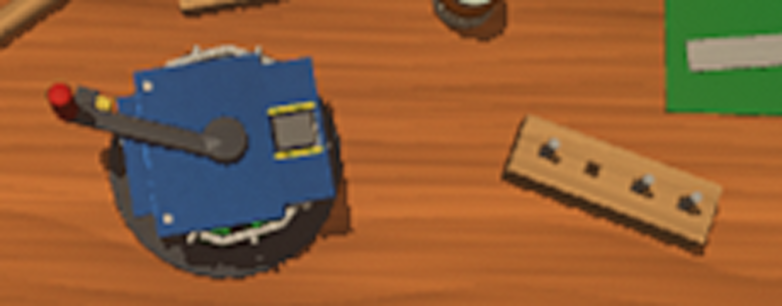

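The crop confirms it: the first, third and fourth holes hold punches, the window shows grey, and greens peek out on the robot side. I'll go over the block for a close look first.

Call:
arm_command(deltas=[0,0.0476,-0.0252,-0.008,0,0,0.0476,-0.0252,-0.008,0,0,0.0476,-0.0252,-0.008,0,0,0.0476,-0.0252,-0.008,0,0,0.0476,-0.0252,-0.008,0,0,0.0476,-0.0252,-0.008,0,0,0.0476,-0.0252,-0.008,0,0,0.0476,-0.0252,-0.008,0,0,0.0476,-0.0252,0,0,0,0.0476,-0.0252,0,0,0,0,0,0,0], newtons=25)

```text
time: 1.48
position: [0.5521, -0.2483, 0.2859]
tool_rot: [0.993, 0.12, 0.0, -0.001]
ft_force: [0.7, 0.4, 0.3]
grip_width: 0.0436
grip_force: 0.0
```

Run:
```python
from h import *
p,im,d,h=shot("wrist","pics/w1.png");np.savez("w1.npz",im=im,d=d,**{k:p[k] for k in p})
print(status.get_obs()["position"])
```

```text
[ 0.55059123 -0.24983453  0.28583968]
```

View pics/w1.png

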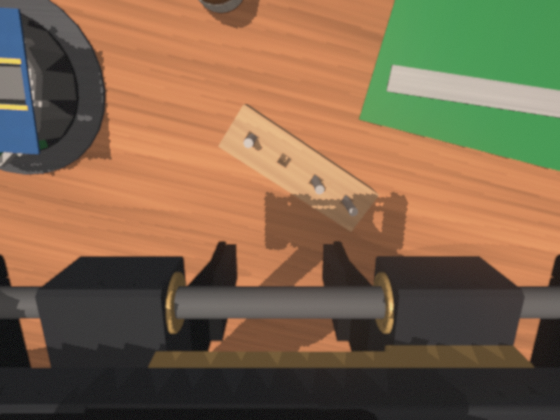

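The wrist view shows the block with punches at (248,143), (318,187) and (350,211), and an empty hole at (284,160). Next is a look at the safe.

Call:
arm_command(deltas=[0,0.004,-0.0476,-0.008,0,0,0.004,-0.0476,-0.008,0,0,0.004,-0.0476,-0.008,0,0,0.004,-0.0476,-0.008,0,0,0.004,-0.0476,-0.008,0,0,0.004,-0.0476,-0.008,0,0,0.004,-0.0476,-0.008,0,0,0,0,0,0,0,0,0,0,0])

```text
time: 2.65
position: [0.4992, 0.0778, 0.3423]
tool_rot: [0.993, 0.117, -0.0, 0.0]
ft_force: [-0.7, -0.6, 0.2]
grip_width: 0.0437
grip_force: 0.0
```

Run:
```python
from h import *
p,im,d,h=shot("wrist","pics/w2.png");np.savez("w2.npz",im=im,d=d,**{k:p[k] for k in p})
o=status.get_obs();print(o["position"])
H,S,V=h[...,0],h[...,1],h[...,2]
Y=(H>22)&(H<34)&(S>120)&(V>100)
for c in blobs(Y,30)[:5]: r=cv2.minAreaRect(c);print("yel",np.round(r[0],1),np.round(r[1],1),r[2],ray(p,[r[0]],.105).round(4))
red=((H<4)|(H>174))&(S>190)&(V>70)
for c in blobs(red,60)[:2]: print("red",cv2.boundingRect(c),cv2.minEnclosingCircle(c))
bl=(H>100)&(H<125)&(S>120)&(V>60)
for c in blobs(bl,500)[:2]:
  c=cv2.convexHull(c);r=cv2.minAreaRect(c);print("blue",r,ray(p,cv2.boxPoints(r),.105).round(4),ray(p,[r[0]],.105))
```

```text
[0.49926543 0.07755481 0.34220026]
yel [344.5  91.6] [35.1  2.8] 2.602562189102173 [[0.6005 0.0278 0.105 ]]
yel [341.  129.3] [34.1  2.5] 3.3664605617523193 [[0.561  0.0201 0.105 ]]
blue ((283.5046081542969, 103.41691589355469), (160.36383056640625, 138.45315551757812), 3.1798300743103027) [[ 0.4804  0.167   0.105 ]
 [ 0.6259  0.1839  0.105 ]
 [ 0.6567  0.0195  0.105 ]
 [ 0.5136 -0.0166  0.105 ]] [[0.57303871 0.08949155 0.105     ]]
```

View pics/w2.png

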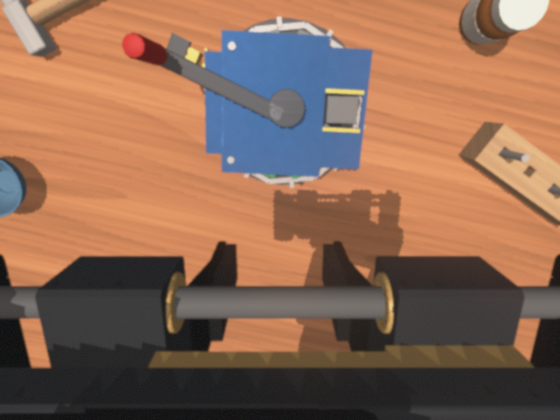

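The wrist view shows the window between yellow strips at about (343,110), the hub at (287,107) and the red handle's top at (134,45).

Run:
```python
from h import *
f=np.load("w2.npz");p=f;im=f["im"]
m=(im[...,0]>120)&(im[...,1]<50)&(im[...,2]<60);m[:, 180:]=0
c=blobs(m,20)[0];print(cv2.boundingRect(c))
# round top: leftmost/top circle
(x,y),r=cv2.minEnclosingCircle(c);print(x,y,r)
for uv in ([134,45],[132.5,45]):
  P=ray(p,[uv],.186)[0];v=P[:2]-[.5689,.0854];print(P,np.hypot(*v),np.degrees(np.arctan2(v[1],v[0])))
P=ray(p,[[287,107]],.125)[0];print("hub",P)
a=np.radians(80);
```

```text
Traceback (most recent call last):
IndexError: list index out of range
```

Run:
```python
from h import *
f=np.load("w2.npz");p=f;im=f["im"].astype(int)
print(im[45,134],im[50,150])
m=(im[...,0]>90)&(im[...,0]>3*im[...,1]);m[:, :110]=0;m[:,180:]=0;m[90:]=0
for c in blobs(m,20)[:2]: print(cv2.boundingRect(c),cv2.minEnclosingCircle(c))
for uv in ([134,45],):
  P=ray(p,[uv],.186)[0];v=P[:2]-[.5689,.0854];print(P,np.hypot(*v),np.degrees(np.arctan2(v[1],v[0])))
P=ray(p,[[287,107]],.125)[0];print("hub",P)
```

```text
[230  83  78] [84 31 28]
(124, 34, 22, 24) ((134.0, 46.0), 12.206655502319336)
[0.58997788 0.22361297 0.186     ] 0.13981095490943485 81.32903551688995
hub [0.57050709 0.08536233 0.125     ]
```

Call:
arm_command(deltas=[0,0.0305,-0.0302,0,0,0,0.0305,-0.0302,0,0,0,0.0305,-0.0302,0,0,0,0.0305,-0.0302,0,0,0,0,0,0.015,-0.17,0,0,0,0.015,-0.17,0,0,0,0.015,-0.17,0,0,0,0.015,-0.17,0,0,0,0.015,-0.17,0,0,0,0.015,-0.17,0,0,0,0.015,-0.165,0,0,0,0,0])

```text
time: 4.2
position: [0.5894, 0.2229, 0.2356]
tool_rot: [0.76, 0.65, -0.002, -0.001]
ft_force: [-0.0, -0.0, 0.5]
grip_width: 0.0435
grip_force: 0.0
```

```bash
cat > yaw.py <<'E'
from h import *
from scipy.spatial.transform import Rotation as R
import sys
o=status.get_obs();M=R.from_quat(o["tool_rot"]).as_matrix()
print("yaw",np.degrees(np.arctan2(M[1,0],M[0,0])),"pos",o["position"],"q6",o["q"][5])
if len(sys.argv)>1: print("delta",tool([float(a) for a in sys.argv[1:4]],o).round(4))
E
python3 yaw.py .590 .2236 .141
```

```text
yaw 81.1422600361878 pos [0.58942456 0.22285075 0.23558956] q6 0.3393398610758399
delta [0.001  0.0008 0.0946]
```

Descend around the handle and close on it.

Call:
arm_command(deltas=[0,0.001,0.001,0.03,0,0,0,0,0.03,0,0,0,0,0.02,0,0,0,0,0.014,0,-0.8,0,0,0,0,-0.8,0,0,0,0,-0.8,0,0,0,0,-0.8,0,0,0,0], newtons=15)

```text
time: 5.2
position: [0.5905, 0.2261, 0.1446]
tool_rot: [0.758, 0.652, -0.0, -0.0]
ft_force: [-3.3, -0.0, 4.0]
grip_width: 0.0205
grip_force: 15.0
```

Call:
arm_command(deltas=[-0.8,-0.0005,-0.0113,0,-0.0803,-0.8,-0.0005,-0.0113,0,-0.0803,-0.8,-0.0005,-0.0113,0,-0.0803,-0.8,-0.0005,-0.0113,0,-0.0803,-0.8,-0.0005,-0.0113,0,-0.0803,-0.8,-0.0005,-0.0113,0,-0.0803,-0.8,-0.0005,-0.0113,0,-0.0803,-0.8,-0.0005,-0.0113,0,-0.0803,-0.8,-0.0005,-0.0113,0,-0.0803,-0.8,-0.0005,-0.0113,0,-0.0803,-0.8,0,-0.001,0,0,-0.8,0,0,0,0])

```text
time: 6.7
position: [0.4842, 0.1988, 0.1445]
tool_rot: [0.443, 0.896, 0.002, 0.0]
ft_force: [-2.0, 4.7, 4.1]
grip_width: 0.0203
grip_force: 15.0
```

```bash
cat > lev.py <<'E'
from h import *
import sys
exec(open("yaw.py").read())
P=o["position"];v=P[:2]-[.5689,.0854]
print("lever TCP angle",np.degrees(np.arctan2(v[1],v[0])),"r",np.hypot(*v),"F",o["ft_force"].round(1),"t",o["time"])
if len(sys.argv)>1:
  pass
p,im,d,h=shot("top");cv2.imwrite("top_now.png",im[:,:,::-1])
wp=proj(imaging.camera_params("top"),[.5808,.024,.1])[0].astype(int);print(wp,np.median(im[wp[1]-2:wp[1]+3,wp[0]-2:wp[0]+3].reshape(-1,3),axis=0))
E
python3 lev.py
```

```text
yaw 127.35311674993953 pos [0.48418672 0.19881912 0.14452921] q6 -0.4788962663848396
lever TCP angle 126.75622881944258 r 0.14156353859576953 F [-2.   4.7  4.1] t 6.7
[296 198] [123. 111.  95.]
```

Call:
arm_command(deltas=[-0.8,0,-0.0015,0,0,-0.8,0,-0.0015,0,0,-0.8,0,0,0,0])

```text
time: 7.12
position: [0.4842, 0.1988, 0.1446]
tool_rot: [0.444, 0.896, 0.004, 0.002]
ft_force: [1.8, 11.0, -0.9]
grip_width: 0.0206
grip_force: 15.1
```

```bash
python3 lev.py
```

```text
yaw 127.28962687662958 pos [0.48424519 0.19877769 0.14456864] q6 -0.4815887673245919
lever TCP angle 126.74729714222082 r 0.14149536312621078 F [ 1.8 11.  -0.9] t 7.125
[296 198] [123. 111.  95.]
```

Call:
arm_command(deltas=[-0.8,0,0.004,0,0,-0.8,-0.0005,0.0113,0,0.0803,-0.8,-0.0005,0.0113,0,0.0803,-0.8,-0.0005,0.0113,0,0.0803,-0.8,-0.0005,0.0113,0,0.0803,-0.8,-0.0005,0.0113,0,0.0803,-0.8,-0.0005,0.0113,0,0.0803,-0.8,-0.0005,0.0113,0,0.0803,-0.8,-0.0005,0.0113,0,0.0803,-0.8,-0.0005,0.0113,0,0.0803,-0.8,-0.0005,0.0113,0,0.0803,-0.8,0,0.004,0,0])

```text
time: 8.68
position: [0.5904, 0.2259, 0.1443]
tool_rot: [0.759, 0.651, -0.004, -0.004]
ft_force: [-15.0, 5.6, 13.2]
grip_width: 0.0205
grip_force: 15.0
```

```bash
python3 lev.py
```

```text
yaw 81.28707230793846 pos [0.59041052 0.22592116 0.14432831] q6 0.3366900283337833
lever TCP angle 81.29690948569403 r 0.14215800605079038 F [-15.    5.6  13.2] t 8.675
[296 198] [126. 115.  98.]
```

Call:
arm_command(deltas=[-0.8,0,-0.004,-0.002,0,-0.8,-0.0005,-0.0113,0,-0.0803,-0.8,-0.0005,-0.0113,0,-0.0803,-0.8,-0.0005,-0.0113,0,-0.0803,-0.8,-0.0005,-0.0113,0,-0.0803,-0.8,-0.0005,-0.0113,0,-0.0803,-0.8,-0.0005,-0.0113,0,-0.0803,-0.8,-0.0005,-0.0113,0,-0.0803,-0.8,-0.0005,-0.0113,0,-0.0803,-0.8,-0.0005,-0.0113,0,-0.0803,-0.8,-0.0005,-0.0113,0,-0.0803,-0.8,0,-0.004,0,0])

```text
time: 10.22
position: [0.4844, 0.1984, 0.1448]
tool_rot: [0.445, 0.896, 0.005, 0.002]
ft_force: [9.2, 19.5, -18.3]
grip_width: 0.021
grip_force: 15.1
```

```bash
python3 lev.py
```

```text
yaw 127.21088998725092 pos [0.48435943 0.19842306 0.14475127] q6 -0.4840727722130801
lever TCP angle 126.79626921194726 r 0.14114290654545733 F [  9.2  19.5 -18.3] t 10.225
[296 198] [37. 56. 27.]
```

Call:
arm_command(deltas=[-0.8,0,0.004,0,0,-0.8,-0.0005,0.0113,0,0.0803,-0.8,-0.0005,0.0113,0,0.0803,-0.8,-0.0005,0.0113,0,0.0803,-0.8,-0.0005,0.0113,0,0.0803,-0.8,-0.0005,0.0113,0,0.0803,-0.8,-0.0005,0.0113,0,0.0803,-0.8,-0.0005,0.0113,0,0.0803,-0.8,-0.0005,0.0113,0,0.0803,-0.8,-0.0005,0.0113,0,0.0803,-0.8,-0.0005,0.0113,0,0.0803,-0.8,0,0.004,0,0])

```text
time: 11.78
position: [0.5903, 0.2256, 0.1444]
tool_rot: [0.759, 0.651, -0.004, -0.005]
ft_force: [-13.0, 7.2, 4.5]
grip_width: 0.0203
grip_force: 15.0
```

```bash
python3 lev.py
```

```text
yaw 81.27160219127285 pos [0.5903449  0.22560252 0.14443436] q6 0.33519138712515595
lever TCP angle 81.30363557653197 r 0.14183311175917182 F [-13.    7.2   4.5] t 11.775
[296 198] [39. 62. 28.]
```

View top_now.png

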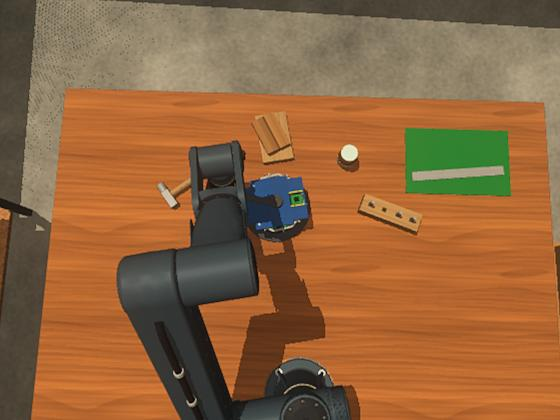

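The top view shows the green sector filling the window at (296,198) and the block unmoved at (390,212). I'll release the handle and rise.

Call:
arm_command(deltas=[-0.8,0,-0.004,0,0,0,0,0,0,0,0,0,0,0,0,0,0,0,-0.03,0,0,0,0,-0.05,0,0,0,0,-0.05,0,0,0,0,-0.01,0.1])

```text
time: 12.7
position: [0.5945, 0.2238, 0.2911]
tool_rot: [0.791, 0.612, 0.004, 0.003]
ft_force: [0.3, -0.4, -0.4]
grip_width: 0.0433
grip_force: 0.0
```

```bash
python3 - <<'E'
from h import *
f=np.load("w1.npz")
P=ray(f,[[248,143],[318,187],[350,211]],.085);P0=ray(f,[[284,160]],.045);print(P.round(4),P0.round(4))
v=P[2]-P[0];print(np.linalg.norm(v),np.degrees(np.arctan2(v[1],v[0])))
E
python3 lev.py
```

```text
[[ 0.5793 -0.2092  0.085 ]
 [ 0.5517 -0.2919  0.085 ]
 [ 0.5341 -0.3331  0.085 ]] [[ 0.5649 -0.2516  0.045 ]]
0.13191314626627895 -110.04885300610324
yaw 75.4754406547014 pos [0.59447313 0.22384299 0.29105656] q6 0.43871859205803626
lever TCP angle 79.53431862314973 r 0.14078510255098145 F [ 0.3 -0.4 -0.4] t 12.7
[296 198] [38. 62. 27.]
```

Call:
arm_command(deltas=[0,-0.054,0.006,0.006,0,0,-0.054,0.006,0.006,0,0,-0.054,0.006,0.006,0,0,-0.054,0.006,0.006,0,0,-0.054,0.006,0.006,0,0,0,0,0,0.096,0,0,0,0,0,0,0,0,0,0])

```text
time: 13.75
position: [0.5536, -0.0447, 0.2555]
tool_rot: [0.818, 0.576, -0.0, 0.0]
ft_force: [-0.2, 0.1, -0.4]
grip_width: 0.0431
grip_force: 0.0
```

```bash
python3 yaw.py
python3 - <<'E'
from h import *
p,im,d,h=shot("wrist");np.savez("w3.npz",im=im,d=d,**{k:p[k] for k in p})
wp=proj(p,[.5808,.024,.1])[0];print(wp)
x,y=map(int,wp);c=im[max(0,y-70):y+70,x-90:x+90]
cv2.imwrite("pics/w3.png",cv2.resize(c[:,:,::-1],None,fx=4,fy=4,interpolation=cv2.INTER_NEAREST));print(x-90,max(0,y-70))
E
```

```text
yaw 70.30742673189943 pos [ 0.55364262 -0.04470251  0.25545626] q6 0.062113330742854224
[281.83405413 104.45203846]
191 34
```

View pics/w3.png

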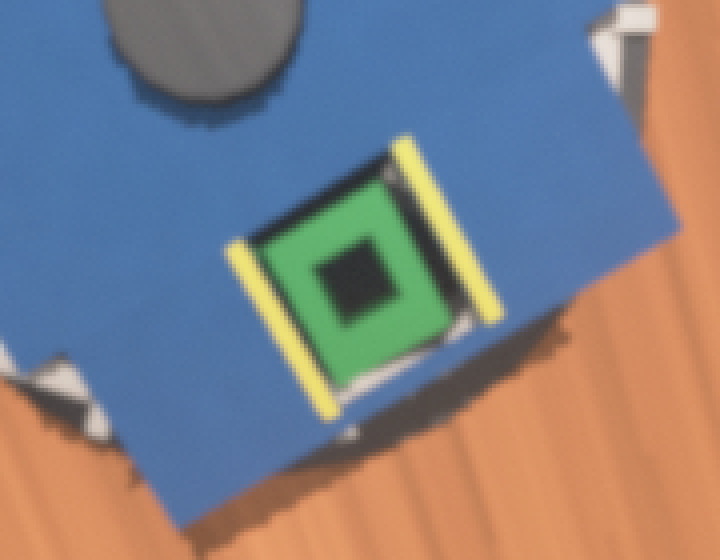

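Green sector with the square bore, whose centre is at crop (357,280), i.e. wrist pixel (280.2,104). I go to the block with the same yaw for the same view geometry.

Call:
arm_command(deltas=[0,-0.055,-0.02,0.003,0,0,-0.055,-0.02,0.003,0,0,-0.055,-0.02,0.003,0,0,-0.055,-0.02,0.003,0,0,0,0,0.003,0,0,0,0,0,0])

```text
time: 14.55
position: [0.404, -0.2242, 0.2405]
tool_rot: [0.818, 0.575, 0.0, -0.0]
ft_force: [0.1, 0.4, 0.3]
grip_width: 0.0435
grip_force: 0.0
```

```bash
cat >> h.py <<'E'
def punch(p,im,X,name=None,r=45):
    "bright round punch top near expected world X (z .085)"
    u,v=proj(p,X)[0].astype(int);x0,y0=max(0,u-r),max(0,v-r)
    c=im[y0:v+r,x0:u+r]
    if name: cv2.imwrite(name,cv2.resize(c[:,:,::-1],None,fx=5,fy=5,interpolation=cv2.INTER_NEAREST))
    return x0,y0
E
python3 yaw.py
python3 - <<'E'
from h import *
f=np.load("w3.npz");print("bore",ray(f,[[280.2,104]],.1))
p,im,d,h=shot("wrist");np.savez("w4.npz",im=im,d=d,**{k:p[k] for k in p})
print(punch(p,im,[.5793,-.2092,.085],"pics/w4.png",55))
E
```

```text
yaw 70.20543481899982 pos [ 0.4040359  -0.22419283  0.24050964] q6 -0.40434158053705227
bore [[0.57958081 0.02483931 0.1       ]]
(np.int64(406), np.int64(50))
```

View pics/w4.png

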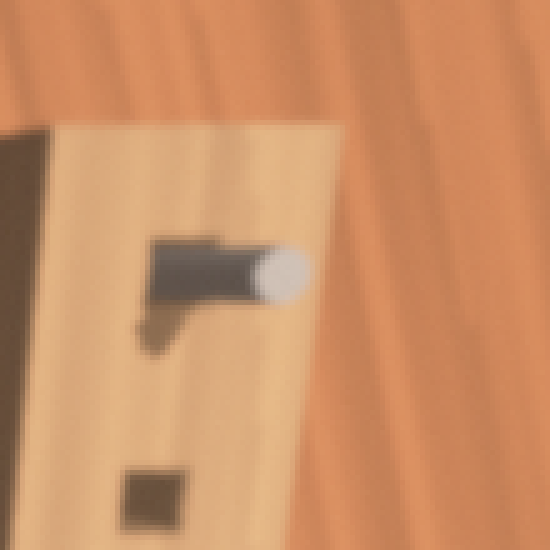

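The punch's top is at crop (283,275), i.e. pixel (462.6,105). I moved sideways the wrong way, so I'll correct that and look again from straight behind.

```bash
cat >> h.py <<'E'
def top(p,im,X,r=25):
    u,v=proj(p,X)[0].astype(int);x0,y0=max(0,u-r),max(0,v-r)
    c=cv2.cvtColor(im[y0:v+r,x0:u+r],cv2.COLOR_RGB2HSV)
    m=(c[...,1]<50)&(c[...,2]>130)
    b=blobs(m,8)
    return [(np.add(cv2.minAreaRect(k)[0],[x0,y0]).round(1),cv2.contourArea(k),ray(p,[np.add(cv2.minAreaRect(k)[0],[x0,y0])],X[2])[0].round(4)) for k in b[:3]]
E
python3 - <<'E'
from h import *
f=np.load("w4.npz");A=ray(f,[[462.6,105]],.085)[0];print(A)
print(top(f,f["im"],A))
print(tool([A[0]-.075*.339,A[1]-.075*.941,.24]))
E
```

```text
[ 0.58016878 -0.20933888  0.085     ]
[(array([461. , 104.5]), 75.0, array([ 0.5789, -0.2084,  0.085 ]))]
[-0.00208185  0.16042359  0.00064389]
```

Call:
arm_command(deltas=[0,-0.001,0.0535,0,0,0,-0.001,0.0535,0,0,0,0,0.0535,0,0,0,0,0,0,0,0,0,0,0,0])

```text
time: 15.22
position: [0.5542, -0.2788, 0.2399]
tool_rot: [0.817, 0.576, -0.0, -0.001]
ft_force: [-0.2, 0.4, -0.1]
grip_width: 0.0433
grip_force: 0.0
```

```bash
python3 yaw.py
python3 - <<'E'
from h import *
p,im,d,h=shot("wrist","pics/w5.png")
t=top(p,im,[.5795,-.209,.085]);print(t)
P=t[0][2];print("to grasp",tool([P[0],P[1],.052]))
E
```

```text
yaw 70.35905830343336 pos [ 0.5541765  -0.27878286  0.23986012] q6 -0.3031594711432321
[(array([280., 104.]), 80.5, array([ 0.5796, -0.2089,  0.085 ]))]
to grasp [0.0745962  0.00130612 0.1881558 ]
```

View pics/w5.png

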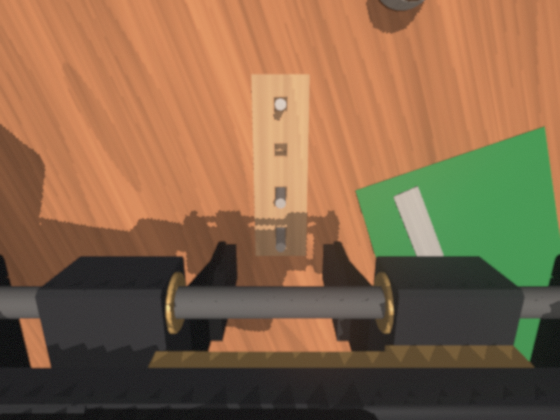

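The wrist view shows all the block's holes in a line along tool x, with punch A at (280,104). I'll grasp it.

Call:
arm_command(deltas=[0,0.0373,0.0006,0,0,0,0.0373,0.0007,0,0,0,0,0,0.05,0,0,0,0,0.05,0,0,0,0,0.05,0,0,0,0,0.034,0,0,0,0,0,0,-1,0,0,0,0,-1,0,0,0,0,-1,0,0,0,0,-1,0,0,0,0], newtons=25)

```text
time: 16.65
position: [0.5809, -0.2115, 0.0574]
tool_rot: [0.818, 0.575, 0.0, 0.001]
ft_force: [-0.5, -1.1, -0.6]
grip_width: 0.0113
grip_force: 0.3
```

Call:
arm_command(deltas=[-1,0,0,-0.02,0,-1,0,0,-0.03,0,-1,0,0,-0.05,0,-1,0,0,-0.05,0,-1,0,0,0,0])

```text
time: 17.27
position: [0.5834, -0.2128, 0.2116]
tool_rot: [0.818, 0.575, 0.002, 0.005]
ft_force: [0.4, -0.3, -1.0]
grip_width: 0.009
grip_force: 24.9
```

```bash
python3 yaw.py .5796 .0248 .206; python3 yaw.py .5796 .0248 .112
```

```text
yaw 70.17976495617704 pos [ 0.58337373 -0.2128058   0.21164166] q6 -0.18362028013069673
delta [ 0.2223 -0.0842  0.0043]
yaw 70.17976495617704 pos [ 0.58337373 -0.2128058   0.21164166] q6 -0.18362028013069673
delta [ 0.2224 -0.0852  0.0983]
```

Call:
arm_command(deltas=[-1,0.044,-0.0169,0,0,-1,0.044,-0.0169,0,0,-1,0.044,-0.0169,0,0,-1,0.044,-0.0169,0,0,-1,0.044,-0.0169,0,0,-1,0,0,0,0,-1,0,0,0,0])

```text
time: 18.15
position: [0.5753, 0.0241, 0.2057]
tool_rot: [0.818, 0.575, -0.001, -0.0]
ft_force: [-0.0, 0.1, -0.2]
grip_width: 0.009
grip_force: 24.9
```

```bash
python3 yaw.py .5789 .0229 .112;python3 - <<'E'
from h import *
p,im,d,h=shot("wrist","pics/w6.png")
E
```

```text
yaw 70.21538243373304 pos [0.57526073 0.02413504 0.20573518] q6 0.1939041447660119
delta [0.0002 0.004  0.0937]
```

View pics/w6.png

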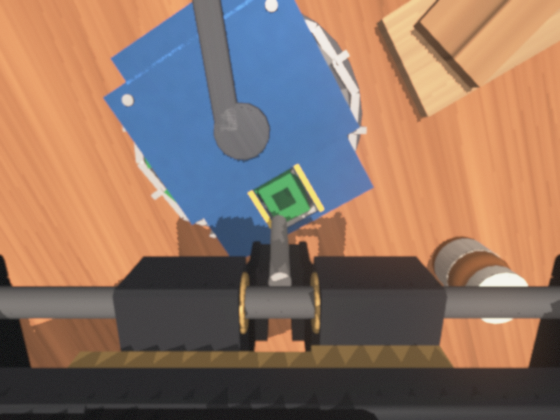

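The held punch's foot is at (279,220) and the bore at (284,198), a few mm off in the direction predicted. I'll measure the bore's centre and the rod's axis here.

```bash
cat > align.py <<'E'
from h import *
import sys
o=status.get_obs();p,im,d,h=shot("wrist")
np.savez("al.npz",im=im)
H,S,V=h[...,0],h[...,1],h[...,2]
W=[.5796,.0248,.1]
u,v=proj(p,W)[0].astype(int);r=34
g=((H>45)&(H<85)&(S>90)&(V>40)).astype(np.uint8);M=np.zeros_like(g);M[v-r:v+r,u-r:u+r]=1;g*=M
b=blobs(g,100)
fill=np.zeros_like(g);cv2.drawContours(fill,b[:1],-1,1,-1)
hole=blobs(fill*(1-g)*(V<60),15)
if hole:
  c=cv2.minAreaRect(hole[0]);X=ray(p,[c[0]],.1)[0];print("hole",c,X.round(4),"tool",tool([*X[:2],.112],o).round(4))
# rod foot: grey (low S) pixels left/right edges on rows just above the fingers
foot=o["position"]+[0,0,-.05]
for k in (.044,.034,.024):
  q=proj(p,o["position"]+[0,0,-k])[0];row=int(q[1]);x0=int(q[0])-25
  m=(S[row,x0:x0+50]<60)&(V[row,x0:x0+50]>75);xs=np.where(m)[0]+x0
  if len(xs): print(k,row,xs.min(),xs.max(),tool(ray(p,[[xs.mean(),row]],o["position"][2]-k)[0],o).round(4))
E
python3 align.py
```

```text
0.044 228 269 296 [0.0003 0.0006 0.044 ]
0.034 234 270 286 [ 0.0002 -0.0004  0.034 ]
0.024 240 270 287 [ 0.0004 -0.0001  0.024 ]
```

Run:
```python
from h import *
p=imaging.camera_params("wrist");im=np.load("al.npz")["im"]
X=ray(p,[[284.5,198.5]],.1)[0];print(X,tool([*X[:2],.112]))
c=im[170:230,250:320];print(c[28,::4])
cv2.imwrite("pics/w7.png",cv2.resize(c[:,:,::-1],None,fx=8,fy=8,interpolation=cv2.INTER_NEAREST))
```

```text
[0.58051658 0.02371226 0.1       ] [0.00222202 0.00442996 0.09405812]
[[183 172 150]
 [244 230 120]
 [109 109  96]
 [ 74 134  87]
 [ 92 178 107]
 [ 90 174 105]
 [ 60  97  67]
 [ 61  96  67]
 [ 63 101  68]
 [ 64 101  69]
 [ 62  99  68]
 [ 85 156  96]
 [ 94 178 106]
 [ 93 172 104]
 [ 72  90  70]
 [123 113  94]
 [244 229 119]
 [176 169 155]]
```

View pics/w7.png

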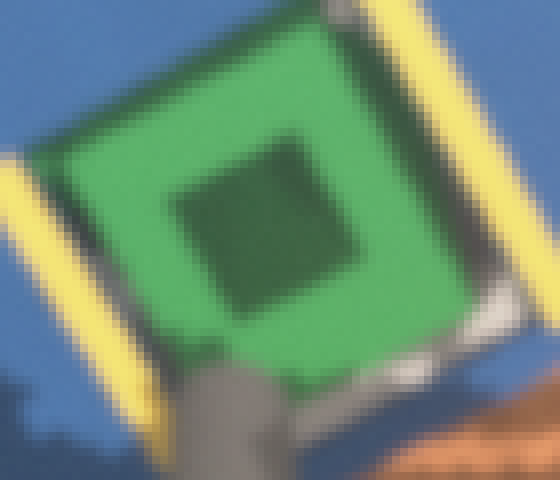

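The crop shows the bore's centre at (283.4,198.4) and the foot's far rim at about (278,215.3).

Run:
```python
from h import *
p=imaging.camera_params("wrist");o=status.get_obs()
print(tool(ray(p,[[278,215.3]],o["position"][2]-.0524)[0],o)-[.005,0,0])
X=ray(p,[[283.4,198.4]],.1)[0];print(tool(X,o))
```

```text
[ 0.00092649 -0.00052498  0.05239713]
[0.00231054 0.0035585  0.10605858]
```

Call:
arm_command(deltas=[-1,0.001,0.004,0,0,-1,0,0,0.03,0,-1,0,0,0.02,0,-1,0,0,0.012,0,-1,0,0,0.012,0,-1,0,0,0,0])

```text
time: 19.0
position: [0.5795, 0.0237, 0.1319]
tool_rot: [0.818, 0.575, -0.001, -0.0]
ft_force: [0.2, -0.4, -0.4]
grip_width: 0.0093
grip_force: 24.9
```

```bash
python3 yaw.py .5789 .0229 .112
```

```text
yaw 70.15517653519447 pos [0.57948213 0.02374361 0.13185203] q6 0.19473269395825538
delta [-0.001  -0.0002  0.0199]
```

The foot is 20 mm inside without force. I'll go down further and release.

Call:
arm_command(deltas=[-1,-0.0005,0,0.009,0,-1,0,0,0.009,0,-1,0,0,0,0,-0.5,0,0,0,0,-0.3,0,0,0,0,-0.3,0,0,0,0,-0.3,0,0,-0.04,0,0,0,0,-0.05,0,0,-0.04,0,-0.04,0,0,-0.035,0,0,0,0,0,0,0,0])

```text
time: 20.38
position: [0.5538, -0.0489, 0.2455]
tool_rot: [0.819, 0.574, 0.0, 0.001]
ft_force: [-0.4, 0.3, -0.4]
grip_width: 0.0431
grip_force: 0.0
```

```bash
python3 yaw.py
python3 - <<'E'
from h import *
p,im,d,h=shot("wrist")
u,v=proj(p,[.5796,.0248,.1])[0].astype(int);r=40;y0=max(0,v-r)
c=im[y0:v+r,u-r:u+r];cv2.imwrite("pics/w8.png",cv2.resize(c[:,:,::-1],None,fx=5,fy=5,interpolation=cv2.INTER_NEAREST))
print(d[v-3:v+4,u-4:u+5].round(3), d[v-12,u-12])
E
```

```text
yaw 69.9964842411938 pos [ 0.55384953 -0.04887181  0.24545909] q6 0.06039450679717686
[[0.375 0.375 0.375 0.376 0.375 0.298 0.299 0.299 0.299]
 [0.375 0.375 0.374 0.375 0.299 0.299 0.299 0.3   0.299]
 [0.376 0.376 0.376 0.298 0.299 0.3   0.298 0.299 0.3  ]
 [0.376 0.376 0.376 0.299 0.299 0.299 0.299 0.299 0.299]
 [0.375 0.377 0.298 0.299 0.299 0.301 0.299 0.299 0.299]
 [0.377 0.376 0.301 0.299 0.301 0.3   0.301 0.3   0.299]
 [0.376 0.377 0.301 0.3   0.301 0.3   0.298 0.3   0.299]] 0.29096103
```

View pics/w8.png

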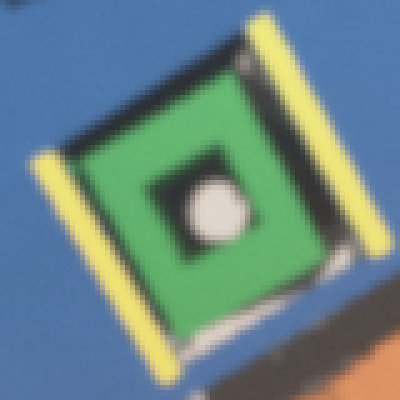

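The punch top is about 6 mm below the drum's top in the tube, so it is fully seated. Back to the lever.

Call:
arm_command(deltas=[0,0.0541,-0.0119,0,0,0,0.0541,-0.0119,0,0,0,0.0541,-0.0119,0,0,0,0.0541,-0.0119,0,0,0,0.0541,-0.0119,0,0,0,0,0,0,-0.098,0,0,0,0,-0.098,0,0,0,0,0])

```text
time: 21.42
position: [0.5893, 0.229, 0.2437]
tool_rot: [0.758, 0.652, -0.001, -0.001]
ft_force: [-0.5, -0.2, -0.4]
grip_width: 0.0435
grip_force: 0.0
```

```bash
python3 yaw.py .5904 .2245 .1445
```

```text
yaw 81.43875680806185 pos [0.58925084 0.22898641 0.24368232] q6 0.3431620356820714
delta [-0.0043  0.002   0.0992]
```

Descend, grip, then stroke out, stroke back.

Call:
arm_command(deltas=[0,-0.0043,0.002,0.02,0,0,0,0,0.04,0,0,0,0,0.03,0,0,0,0,0.009,0,-0.8,0,0,0,0,-0.8,0,0,0,0,-0.8,0,0,0,0,-0.8,0,0,0,0], newtons=15)

```text
time: 22.42
position: [0.5901, 0.2236, 0.1469]
tool_rot: [0.758, 0.652, -0.0, -0.001]
ft_force: [-4.4, 1.5, 5.8]
grip_width: 0.0203
grip_force: 15.0
```

Call:
arm_command(deltas=[-0.8,-0.0005,-0.0113,0,-0.0803,-0.8,-0.0005,-0.0113,0,-0.0803,-0.8,-0.0005,-0.0113,0,-0.0803,-0.8,-0.0005,-0.0113,0,-0.0803,-0.8,-0.0005,-0.0113,0,-0.0803,-0.8,-0.0005,-0.0113,0,-0.0803,-0.8,-0.0005,-0.0113,0,-0.0803,-0.8,-0.0005,-0.0113,0,-0.0803,-0.8,-0.0005,-0.0113,0,-0.0803,-0.8,-0.0005,-0.0113,0,-0.0803,-0.8,0,-0.004,0,0,-0.8,0,0,0,0])

```text
time: 23.92
position: [0.4858, 0.1966, 0.1468]
tool_rot: [0.444, 0.896, 0.006, 0.003]
ft_force: [4.2, 13.0, -4.3]
grip_width: 0.0207
grip_force: 15.1
```

```bash
python3 lev.py
```

```text
yaw 127.26969369298246 pos [0.48583692 0.19663019 0.14681147] q6 -0.4882121673547405
lever TCP angle 126.75117545998962 r 0.13882230201278414 F [ 4.2 13.  -4.3] t 23.925
[296 198] [38. 57. 28.]
```

Call:
arm_command(deltas=[-0.8,0,0.004,0,0,-0.8,-0.0005,0.0113,0,0.0803,-0.8,-0.0005,0.0113,0,0.0803,-0.8,-0.0005,0.0113,0,0.0803,-0.8,-0.0005,0.0113,0,0.0803,-0.8,-0.0005,0.0113,0,0.0803,-0.8,-0.0005,0.0113,0,0.0803,-0.8,-0.0005,0.0113,0,0.0803,-0.8,-0.0005,0.0113,0,0.0803,-0.8,-0.0005,0.0113,0,0.0803,-0.8,-0.0005,0.0113,0,0.0803,-0.8,0,0.004,0,0])

```text
time: 25.48
position: [0.59, 0.2233, 0.1465]
tool_rot: [0.759, 0.652, -0.004, -0.005]
ft_force: [-17.1, 4.8, 13.2]
grip_width: 0.0206
grip_force: 15.0
```

```bash
python3 lev.py
```

```text
yaw 81.32843081053329 pos [0.59002776 0.22328762 0.14647453] q6 0.33102162266391244
lever TCP angle 81.28863728095317 r 0.1394968763196535 F [-17.1   4.8  13.2] t 25.475
[296 198] [39. 62. 28.]
```

Call:
arm_command(deltas=[-0.8,0,-0.004,0,0,0,0,0,0,0,0,0,0,0,0,0,0,0,-0.03,0,0,0,0,-0.05,0,0,0,0,-0.02,0.098,0,0,0,0,0.098,0,0,0,0,0])

```text
time: 26.52
position: [0.5923, 0.2216, 0.2458]
tool_rot: [0.818, 0.575, 0.0, 0.001]
ft_force: [-0.3, 0.3, 0.1]
grip_width: 0.0435
grip_force: 0.0
```

```bash
python3 yaw.py .526 -.362 .24; python3 lev.py|tail -1;python3 - <<'E'
from h import *
im=cv2.imread("top_now.png")[:,:,::-1]
p=imaging.camera_params("top")
for X in ([.5517,-.2919,.085],[.5341,-.3331,.085]): print(top(p,im,X,8))
E
```

```text
yaw 70.20991195136077 pos [0.59227823 0.22156941 0.24579387] q6 0.527431185744613
delta [-0.5715  0.1352  0.0059]
[296 198] [39. 62. 27.]
[]
[]
```

Call:
arm_command(deltas=[0,-0.057,0.0135,0,0,0,-0.057,0.0135,0,0,0,-0.057,0.0135,0,0,0,-0.057,0.0135,0,0,0,-0.057,0.0135,0,0,0,-0.057,0.0135,0,0,0,-0.057,0.0135,0,0,0,-0.057,0.0135,0,0,0,-0.057,0.0135,0,0,0,-0.057,0.0135,0,0,0,0,0,0,0,0,0,0,0,0])

```text
time: 28.08
position: [0.5247, -0.3597, 0.2446]
tool_rot: [0.818, 0.575, 0.0, -0.001]
ft_force: [-0.1, -0.1, -0.4]
grip_width: 0.0435
grip_force: 0.0
```

```bash
cat > fp.py <<'E'
from h import *
import sys
x,y=map(float,sys.argv[1:3]);o=status.get_obs()
p,im,d,h=shot("wrist","last.png")
for t in top(p,im,[x,y,.085],45): print(t,"to grasp",tool([t[2][0],t[2][1],.056],o).round(4))
H,S,V=h[...,0],h[...,1],h[...,2]
b=((H>8)&(H<24)&(S<130)&(V>120)).astype(np.uint8);b[250:]=0
for c in blobs(b,600)[:1]: print(cv2.minAreaRect(c))
E
python3 yaw.py; python3 fp.py .5517 -.2919
```

```text
yaw 70.16453171451403 pos [ 0.52470346 -0.35967172  0.24463017] q6 -0.43046795188319803
(array([280.5, 109. ]), 74.0, array([ 0.5494, -0.294 ,  0.085 ])) to grasp [0.0699 0.0013 0.1887]
((280.0, 90.0), (180.0, 60.0), 90.0)
```

Call:
arm_command(deltas=[0,0.035,0.0006,0,0,0,0.036,0.0007,0,0,0,0,0,0.05,0,0,0,0,0.05,0,0,0,0,0.05,0,0,0,0,0.037,0,0,0,0,0,0,-1,0,0,0,0,-1,0,0,0,0,-1,0,0,0,0,-1,0,0,0,0,-1,0,0,0,0], newtons=25)

```text
time: 29.62
position: [0.5506, -0.2938, 0.0593]
tool_rot: [0.818, 0.575, 0.0, 0.0]
ft_force: [-0.7, 0.7, 4.1]
grip_width: 0.0093
grip_force: 24.9
```

Call:
arm_command(deltas=[-1,0,0,-0.02,0,-1,0,0,-0.03,0,-1,0,0,-0.05,0,-1,0,0,-0.05,0,-1,0,0,0,0])

```text
time: 30.25
position: [0.553, -0.2954, 0.2134]
tool_rot: [0.818, 0.575, 0.002, 0.005]
ft_force: [0.2, -0.4, -0.3]
grip_width: 0.0094
grip_force: 25.0
```

```bash
python3 yaw.py .5792 .0235 .206
```

```text
yaw 70.17487124285067 pos [ 0.55300973 -0.29543965  0.21336318] q6 -0.3227165458149247
delta [ 0.3089 -0.0836  0.0055]
```

Call:
arm_command(deltas=[-1,0.0518,-0.0133,0,0,-1,0.0518,-0.0133,0,0,-1,0.0518,-0.0133,0,0,-1,0.0518,-0.0133,0,0,-1,0.0518,-0.0133,0,0,-1,0.0518,-0.0133,0,0,-1,0,0,0,0,-1,0,0,0,0])

```text
time: 31.25
position: [0.5802, 0.0258, 0.2075]
tool_rot: [0.818, 0.575, -0.001, -0.0]
ft_force: [-0.1, 0.9, 0.2]
grip_width: 0.0091
grip_force: 25.0
```

```bash
python3 yaw.py .5798 .0249 .112
cat > al2.py <<'E'
from h import *
o=status.get_obs();p,im,d,h=shot("wrist","last.png")
H,S,V=h[...,0],h[...,1],h[...,2]
u,v=proj(p,[.5796,.0248,.1])[0].astype(int);y0,x0=v-26,u-26
c=h[y0:v+14,x0:u+26]
gm=((c[...,0]>45)&(c[...,0]<90)&(c[...,1]>70)).astype(np.uint8)
dark=gm*(c[...,2]<int(.75*np.percentile(c[...,2][gm>0],85)))
dark=cv2.morphologyEx(dark.astype(np.uint8),cv2.MORPH_OPEN,np.ones((3,3)))
for b in blobs(dark,40)[:3]:
  r=cv2.minAreaRect(b);uv=np.add(r[0],[x0,y0]);X=ray(p,[uv],.1)[0];print("hole?",uv.round(1),np.round(r[1],1),X.round(4),tool(X,o).round(4))
for k in (.034,.024):
  q=proj(p,o["position"]+[0,0,-k])[0];row=int(q[1]);xx=int(q[0])-14
  m=(S[row,xx:xx+28]<60)&(V[row,xx:xx+28]>75);xs=np.where(m)[0]+xx
  if len(xs): print("rod",tool(ray(p,[[xs.mean(),row]],o["position"][2]-k)[0],o).round(4))
E
python3 al2.py
```

```text
yaw 70.22544124834184 pos [0.58017185 0.02580868 0.20747151] q6 0.1979545563472607
delta [-0.0009  0.0001  0.0955]
hole? [278. 203.] [18.4 19.4] [0.5786 0.0242 0.1   ] [-0.0019 -0.0007  0.1075]
hole? [293.6 188. ] [25.5  4.1] [0.5945 0.0318 0.1   ] [0.0106 0.0116 0.1074]
rod [0.0002 0.0003 0.034 ]
rod [ 0.0004 -0.0004  0.024 ]
```

Call:
arm_command(deltas=[-1,-0.001,-0.0003,0,0,-1,0,0,0.03,0,-1,0,0,0.02,0,-1,0,0,0.012,0,-1,0,0,0.012,0,-1,0,0,0,0])

```text
time: 32.05
position: [0.5798, 0.0248, 0.1339]
tool_rot: [0.818, 0.575, -0.001, -0.001]
ft_force: [1.1, 0.9, -0.0]
grip_width: 0.0094
grip_force: 25.0
```

```bash
python3 yaw.py .5796 .0248 .114
```

```text
yaw 70.1435465853165 pos [0.57981898 0.02478562 0.1338597 ] q6 0.19680226100769288
delta [-0.0001 -0.0002  0.0199]
```

Call:
arm_command(deltas=[-1,0,0,0.01,0,-1,0,0,0.01,0,-1,0,0,0,0,-0.5,0,0,0,0,-0.3,0,0,0,0,-0.3,0,0,0,0,-0.3,0,0,-0.04,0,0,0,0,-0.05,0,0,-0.04,0,-0.04,0,0,-0.035,0,0,0,0,0,0,0,0])

```text
time: 33.42
position: [0.5544, -0.0472, 0.2455]
tool_rot: [0.819, 0.574, 0.0, 0.001]
ft_force: [0.5, 0.8, -0.9]
grip_width: 0.0431
grip_force: 0.0
```

```bash
cat > seat.py <<'E'
from h import *
p,im,d,h=shot("wrist","last.png")
u,v=proj(p,[.5796,.0248,.1])[0].astype(int)
K=p["intrinsics"];T=p["camera_from_world"]
def z(u,v):
  D=d[v,u];c=np.array([(u-K[0,2])/K[0,0]*D,-(v-K[1,2])/K[1,1]*D,-D]);return (T[:3,:3].T@(c-T[:3,3]))[2]
print(np.round([[z(u+i,v+j) for i in range(-8,9,2)] for j in range(-8,9,2)],3))
E
python3 seat.py; python3 yaw.py .5900 .2235 .2455
```

```text
[[0.1   0.1   0.1   0.079 0.036 0.015 0.02  0.1   0.101]
 [0.101 0.09  0.049 0.015 0.017 0.015 0.014 0.07  0.099]
 [0.064 0.015 0.014 0.016 0.016 0.016 0.016 0.016 0.1  ]
 [0.015 0.015 0.016 0.014 0.095 0.096 0.095 0.095 0.066]
 [0.026 0.016 0.015 0.016 0.095 0.095 0.096 0.096 0.096]
 [0.062 0.015 0.015 0.095 0.095 0.094 0.095 0.095 0.096]
 [0.094 0.031 0.016 0.016 0.095 0.096 0.096 0.096 0.095]
 [0.102 0.067 0.015 0.015 0.096 0.096 0.095 0.095 0.078]
 [0.099 0.097 0.039 0.016 0.016 0.019 0.066 0.101 0.101]]
yaw 70.05038591800675 pos [ 0.55451816 -0.04605087  0.24491767] q6 0.06396169901903803
delta [ 0.2655 -0.0586 -0.0005]
```

The second punch is seated with its top at 95 mm. Lever again.

Call:
arm_command(deltas=[0,0.053,-0.0115,0,0,0,0.053,-0.0115,0,0,0,0.053,-0.0115,0,0,0,0.053,-0.0115,0,0,0,0.053,-0.0115,0,0,0,0,0,0,-0.098,0,0,0,0,-0.098,0,0,0,0,0])

```text
time: 34.48
position: [0.5899, 0.2248, 0.2437]
tool_rot: [0.758, 0.652, -0.001, -0.001]
ft_force: [0.8, -0.0, -0.2]
grip_width: 0.0435
grip_force: 0.0
```

```bash
python3 yaw.py .5900 .2235 .1455
```

```text
yaw 81.43544493813701 pos [0.58988465 0.22475219 0.24368833] q6 0.3363354605593599
delta [-0.0012  0.0005  0.0982]
```

Call:
arm_command(deltas=[0,-0.001,0.0005,0.02,0,0,0,0,0.04,0,0,0,0,0.03,0,0,0,0,0.009,0,-0.8,0,0,0,0,-0.8,0,0,0,0,-0.8,0,0,0,0,-0.8,0,0,0,0], newtons=15)

```text
time: 35.48
position: [0.59, 0.2227, 0.1469]
tool_rot: [0.758, 0.652, -0.0, -0.001]
ft_force: [-4.4, 0.5, 5.6]
grip_width: 0.0208
grip_force: 15.0
```

Call:
arm_command(deltas=[-0.8,-0.0005,-0.0113,0,-0.0803,-0.8,-0.0005,-0.0113,0,-0.0803,-0.8,-0.0005,-0.0113,0,-0.0803,-0.8,-0.0005,-0.0113,0,-0.0803,-0.8,-0.0005,-0.0113,0,-0.0803,-0.8,-0.0005,-0.0113,0,-0.0803,-0.8,-0.0005,-0.0113,0,-0.0803,-0.8,-0.0005,-0.0113,0,-0.0803,-0.8,-0.0005,-0.0113,0,-0.0803,-0.8,-0.0005,-0.0113,0,-0.0803,-0.8,0,-0.004,0,0,-0.8,0,0,0,0])

```text
time: 36.98
position: [0.4864, 0.196, 0.1468]
tool_rot: [0.444, 0.896, 0.007, 0.004]
ft_force: [5.9, 13.4, -5.6]
grip_width: 0.0206
grip_force: 15.1
```

```bash
python3 lev.py
```

```text
yaw 127.25759300069738 pos [0.48636    0.1959801  0.14683048] q6 -0.4894453671828533
lever TCP angle 126.73866255864672 r 0.1379884446901655 F [ 5.9 13.4 -5.6] t 36.975
[296 198] [37. 57. 27.]
```

Call:
arm_command(deltas=[-0.8,0,0.004,0,0,-0.8,-0.0005,0.0113,0,0.0803,-0.8,-0.0005,0.0113,0,0.0803,-0.8,-0.0005,0.0113,0,0.0803,-0.8,-0.0005,0.0113,0,0.0803,-0.8,-0.0005,0.0113,0,0.0803,-0.8,-0.0005,0.0113,0,0.0803,-0.8,-0.0005,0.0113,0,0.0803,-0.8,-0.0005,0.0113,0,0.0803,-0.8,-0.0005,0.0113,0,0.0803,-0.8,-0.0005,0.0113,0,0.0803,-0.8,0,0.004,0,0])

```text
time: 38.52
position: [0.5899, 0.2225, 0.1465]
tool_rot: [0.759, 0.652, -0.004, -0.005]
ft_force: [-15.5, 5.0, 13.3]
grip_width: 0.0205
grip_force: 15.0
```

```bash
python3 lev.py
```

```text
yaw 81.33147380768912 pos [0.58991803 0.22248245 0.14647599] q6 0.3298914057709838
lever TCP angle 81.2830652050134 r 0.13868437491228583 F [-15.5   5.   13.3] t 38.525
[296 198] [39. 55. 26.]
```

Call:
arm_command(deltas=[-0.8,0,-0.004,0,0,0,0,0,0,0,0,0,0,0,0,0,0,0,-0.03,0,0,0,0,-0.05,0,0,0,0,-0.02,0.098,0,0,0,0,0.098,0,0,0,0,0])

```text
time: 39.58
position: [0.5918, 0.2209, 0.2457]
tool_rot: [0.818, 0.575, 0.0, 0.0]
ft_force: [-0.1, -0.3, 0.2]
grip_width: 0.0437
grip_force: 0.0
```

```bash
python3 yaw.py .508 -.402 .24; python3 lev.py|tail -1
```

```text
yaw 70.21361664552956 pos [0.59177385 0.22088726 0.245748  ] q6 0.5263705139786572
delta [-0.6145  0.132   0.0058]
[296 198] [39. 56. 26.]
```

Call:
arm_command(deltas=[0,-0.0558,0.012,0,0,0,-0.0558,0.012,0,0,0,-0.0558,0.012,0,0,0,-0.0558,0.012,0,0,0,-0.0558,0.012,0,0,0,-0.0558,0.012,0,0,0,-0.0558,0.012,0,0,0,-0.0558,0.012,0,0,0,-0.0558,0.012,0,0,0,-0.0558,0.012,0,0,0,-0.0558,0.012,0,0,0,0,0,0,0])

```text
time: 41.12
position: [0.5059, -0.4059, 0.2444]
tool_rot: [0.819, 0.573, -0.001, 0.001]
ft_force: [0.1, 1.4, 0.3]
grip_width: 0.0437
grip_force: 0.0
```

```bash
python3 yaw.py; python3 fp.py .532 -.336
```

```text
yaw 69.93871760597267 pos [ 0.50593129 -0.40587286  0.24444681] q6 -0.49690707750792723
(array([282.5, 102.5]), 77.0, array([ 0.5347, -0.3363,  0.085 ])) to grasp [0.0755 0.0031 0.1883]
((281.5, 65.5), (131.0, 61.0), 90.0)
```

Call:
arm_command(deltas=[0,0.0375,0.0015,0,0,0,0.038,0.0015,0,0,0,0,0,0.05,0,0,0,0,0.05,0,0,0,0,0.05,0,0,0,0,0.037,0,0,0,0,0,0,-1,0,0,0,0,-1,0,0,0,0,-1,0,0,0,0,-1,0,0,0,0,-1,0,0,0,0], newtons=25)

```text
time: 42.68
position: [0.536, -0.3312, 0.0593]
tool_rot: [0.818, 0.575, 0.0, 0.001]
ft_force: [-1.1, 1.2, 5.0]
grip_width: 0.0094
grip_force: 25.0
```

Call:
arm_command(deltas=[-1,0,0,-0.02,0,-1,0,0,-0.03,0,-1,0,0,-0.05,0,-1,0,0,-0.05,0,-1,0,0,0,0])

```text
time: 43.3
position: [0.5379, -0.3328, 0.2134]
tool_rot: [0.818, 0.575, 0.001, 0.005]
ft_force: [0.4, 0.3, -1.4]
grip_width: 0.0091
grip_force: 25.0
```

```bash
python3 yaw.py .5798 .0249 .206
```

```text
yaw 70.17882106687033 pos [ 0.53792316 -0.33280212  0.213406  ] q6 -0.38456522013017397
delta [ 0.3507 -0.0819  0.0053]
```

Call:
arm_command(deltas=[-1,0.0508,-0.0112,0,0,-1,0.0508,-0.0112,0,0,-1,0.0508,-0.0112,0,0,-1,0.0508,-0.0112,0,0,-1,0.0508,-0.0112,0,0,-1,0.0508,-0.0112,0,0,-1,0.0508,-0.0112,0,0,-1,0,0,0,0,-1,0,0,0,0,-1,0,0,0,0])

```text
time: 44.55
position: [0.5821, 0.029, 0.208]
tool_rot: [0.819, 0.574, -0.0, -0.0]
ft_force: [-0.3, 0.2, -0.8]
grip_width: 0.0093
grip_force: 25.0
```

```bash
python3 yaw.py .5815 .0296 .114;python3 al2.py
python3 - <<'E'
import cv2
im=cv2.imread("last.png");cv2.imwrite("pics/w9.png",cv2.resize(im[170:260,240:330],None,fx=6,fy=6,interpolation=cv2.INTER_NEAREST))
E
```

```text
yaw 70.0815459692776 pos [0.58213072 0.02903074 0.20801803] q6 0.20621064435762199
delta [ 0.0004 -0.0007  0.094 ]
hole? [278.6 208.2] [21.5 17.9] [0.5795 0.023  0.1   ] [-0.0065 -0.0003  0.108 ]
hole? [292.  191.5] [24.2  3.5] [0.5944 0.0325 0.1   ] [0.0075 0.0104 0.108 ]
rod [ 0.0002 -0.0002  0.034 ]
rod [ 0.0004 -0.0001  0.024 ]
```

View pics/w9.png

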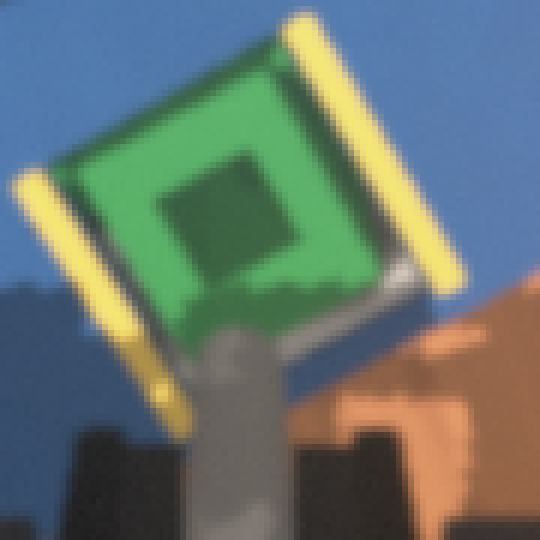

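The crop shows the bore at (278,206.3) and the foot's far rim at (279.2,224.2), i.e. the rod sits further back in the grip.

Run:
```python
from h import *
p=imaging.camera_params("wrist");o=status.get_obs()
print(tool(ray(p,[[279.2,224.2]],o["position"][2]-.0543)[0],o)-[.005,0,0])
X=ray(p,[[278,206.3]],.1)[0];print(X,tool(X,o))
```

```text
[-0.00588359  0.00027066  0.05430015]
[0.57976437 0.02453667 0.1       ] [-0.00492649 -0.00074661  0.10816219]
```

Call:
arm_command(deltas=[-1,0.0005,-0.0007,0,0,-1,0,0,0.03,0,-1,0,0,0.02,0,-1,0,0,0.012,0,-1,0,0,0.012,0,-1,0,0,0,0])

```text
time: 45.35
position: [0.5815, 0.0309, 0.1339]
tool_rot: [0.818, 0.575, -0.001, -0.001]
ft_force: [0.2, 0.7, -0.7]
grip_width: 0.0092
grip_force: 25.0
```

```bash
python3 yaw.py .5815 .0296 .114
```

```text
yaw 70.16022877193952 pos [0.58151182 0.03090638 0.1338854 ] q6 0.20757036675267362
delta [-0.0012  0.0005  0.0199]
```

Inside without force. I'll continue and release.

Call:
arm_command(deltas=[-1,-0.001,0,0.01,0,-1,0,0,0.01,0,-1,0,0,0,0,-0.5,0,0,0,0,-0.3,0,0,0,0,-0.3,0,0,0,0,-0.3,0,0,-0.04,0,0,0,0,-0.05,0,0,-0.045,0,-0.04,0,0,-0.035,0,0,0,0,0,0,0,0])

```text
time: 46.72
position: [0.5541, -0.047, 0.2455]
tool_rot: [0.819, 0.573, 0.0, 0.001]
ft_force: [0.1, 0.8, -0.2]
grip_width: 0.0433
grip_force: 0.0
```

```bash
python3 seat.py; python3 yaw.py .5900 .2225 .2455; python3 lev.py|tail -1
```

```text
[[0.101 0.101 0.1   0.074 0.025 0.016 0.049 0.101 0.1  ]
 [0.101 0.085 0.042 0.017 0.016 0.016 0.016 0.09  0.099]
 [0.057 0.017 0.016 0.094 0.095 0.095 0.096 0.042 0.101]
 [0.015 0.015 0.016 0.096 0.096 0.095 0.095 0.096 0.086]
 [0.017 0.014 0.095 0.096 0.097 0.095 0.096 0.095 0.034]
 [0.046 0.015 0.016 0.096 0.095 0.096 0.096 0.095 0.014]
 [0.081 0.016 0.017 0.096 0.094 0.096 0.095 0.018 0.016]
 [0.101 0.052 0.015 0.016 0.014 0.016 0.016 0.042 0.083]
 [0.1   0.086 0.017 0.015 0.016 0.028 0.072 0.101 0.102]]
yaw 70.04562667210875 pos [ 0.55421945 -0.04578035  0.24494145] q6 0.06435323853558259
delta [ 0.2644 -0.0579 -0.0004]
[296 198] [ 69. 103.  57.]
```

All three punches are seated. Two more pumps: tube 4, then red.

Call:
arm_command(deltas=[0,0.0529,-0.0115,0,0,0,0.0529,-0.0115,0,0,0,0.0529,-0.0115,0,0,0,0.0529,-0.0115,0,0,0,0.0529,-0.0115,0,0,0,0,0,0,-0.098,0,0,0,0,-0.098,0,0,0,0,0])

```text
time: 47.82
position: [0.5894, 0.2247, 0.2437]
tool_rot: [0.758, 0.652, -0.001, -0.001]
ft_force: [-0.3, 0.3, 0.0]
grip_width: 0.044
grip_force: 0.0
```

```bash
python3 yaw.py .5900 .2235 .1455
```

```text
yaw 81.45679009173769 pos [0.58939852 0.22468286 0.24365397] q6 0.3361093173393162
delta [-0.0011  0.0009  0.0982]
```

Call:
arm_command(deltas=[0,-0.001,0.001,0.02,0,0,0,0,0.04,0,0,0,0,0.03,0,0,0,0,0.009,0,-0.8,0,0,0,0,-0.8,0,0,0,0,-0.8,0,0,0,0,-0.8,0,0,0,0], newtons=15)

```text
time: 48.82
position: [0.5899, 0.2225, 0.1468]
tool_rot: [0.758, 0.652, -0.0, -0.001]
ft_force: [-4.3, 0.9, 5.7]
grip_width: 0.0205
grip_force: 15.0
```

Call:
arm_command(deltas=[-0.8,-0.0005,-0.0113,0,-0.0803,-0.8,-0.0005,-0.0113,0,-0.0803,-0.8,-0.0005,-0.0113,0,-0.0803,-0.8,-0.0005,-0.0113,0,-0.0803,-0.8,-0.0005,-0.0113,0,-0.0803,-0.8,-0.0005,-0.0113,0,-0.0803,-0.8,-0.0005,-0.0113,0,-0.0803,-0.8,-0.0005,-0.0113,0,-0.0803,-0.8,-0.0005,-0.0113,0,-0.0803,-0.8,-0.0005,-0.0113,0,-0.0803,-0.8,0,-0.004,0,0,-0.8,0,0,0,0])

```text
time: 50.32
position: [0.4865, 0.1957, 0.1468]
tool_rot: [0.444, 0.896, 0.007, 0.004]
ft_force: [7.4, 14.6, -5.5]
grip_width: 0.021
grip_force: 15.1
```

```bash
python3 lev.py
```

```text
yaw 127.25138950882503 pos [0.48651951 0.1957404  0.14684652] q6 -0.489901541373518
lever TCP angle 126.74513305816134 r 0.13770094352269446 F [ 7.4 14.6 -5.5] t 50.325
[296 198] [37. 57. 26.]
```

Call:
arm_command(deltas=[-0.8,0,0.004,0,0,-0.8,-0.0005,0.0113,0,0.0803,-0.8,-0.0005,0.0113,0,0.0803,-0.8,-0.0005,0.0113,0,0.0803,-0.8,-0.0005,0.0113,0,0.0803,-0.8,-0.0005,0.0113,0,0.0803,-0.8,-0.0005,0.0113,0,0.0803,-0.8,-0.0005,0.0113,0,0.0803,-0.8,-0.0005,0.0113,0,0.0803,-0.8,-0.0005,0.0113,0,0.0803,-0.8,-0.0005,0.0113,0,0.0803,-0.8,0,0.004,0,0])

```text
time: 51.88
position: [0.5899, 0.2222, 0.1465]
tool_rot: [0.759, 0.652, -0.004, -0.005]
ft_force: [-15.6, 5.7, 13.1]
grip_width: 0.0209
grip_force: 15.0
```

```bash
python3 lev.py
```

```text
yaw 81.3300080004158 pos [0.58990064 0.22224068 0.14651226] q6 0.3295427541406891
lever TCP angle 81.27501303192012 r 0.13844276203921987 F [-15.6   5.7  13.1] t 51.875
[296 198] [37. 56. 27.]
```

Call:
arm_command(deltas=[-0.8,0,-0.004,-0.001,0,-0.8,-0.0005,-0.0113,0,-0.0803,-0.8,-0.0005,-0.0113,0,-0.0803,-0.8,-0.0005,-0.0113,0,-0.0803,-0.8,-0.0005,-0.0113,0,-0.0803,-0.8,-0.0005,-0.0113,0,-0.0803,-0.8,-0.0005,-0.0113,0,-0.0803,-0.8,-0.0005,-0.0113,0,-0.0803,-0.8,-0.0005,-0.0113,0,-0.0803,-0.8,-0.0005,-0.0113,0,-0.0803,-0.8,-0.0005,-0.0113,0,-0.0803,-0.8,0,-0.004,0,0])

```text
time: 53.42
position: [0.4866, 0.1955, 0.1468]
tool_rot: [0.445, 0.896, 0.008, 0.004]
ft_force: [11.7, 22.3, -15.8]
grip_width: 0.0207
grip_force: 15.1
```

```bash
python3 lev.py
```

```text
yaw 127.18967198933075 pos [0.48663097 0.19547251 0.14678287] q6 -0.4921431564467906
lever TCP angle 126.7747181706203 r 0.13741961193607555 F [ 11.7  22.3 -15.8] t 53.425
[296 198] [198.  44.  35.]
```

Call:
arm_command(deltas=[-0.8,0,0.004,0,0,-0.8,-0.0005,0.0113,0,0.0803,-0.8,-0.0005,0.0113,0,0.0803,-0.8,-0.0005,0.0113,0,0.0803,-0.8,-0.0005,0.0113,0,0.0803,-0.8,-0.0005,0.0113,0,0.0803,-0.8,-0.0005,0.0113,0,0.0803,-0.8,-0.0005,0.0113,0,0.0803,-0.8,-0.0005,0.0113,0,0.0803,-0.8,-0.0005,0.0113,0,0.0803,-0.8,-0.0005,0.0113,0,0.0803,-0.8,0,0.004,0,0])

```text
time: 54.98
position: [0.5898, 0.222, 0.1464]
tool_rot: [0.759, 0.652, -0.004, -0.006]
ft_force: [-15.5, 7.6, 9.4]
grip_width: 0.0208
grip_force: 15.0
```

Call:
arm_command(deltas=[-0.8,0,-0.004,0,0,0,0,0,0,0,0,0,0,0,0,0,0,0,-0.03,0,0,0,0,-0.05,0,0,0,0,-0.02,0.098,0,0,0,0,0.098,0,-0.05,0,0,0,0,-0.05,0,0,0,0,-0.05,0.01,0,0,0,-0.05,0.01,0,0,0,0,0,0,0])

```text
time: 56.48
position: [0.5427, 0.0214, 0.247]
tool_rot: [0.82, 0.572, 0.0, 0.001]
ft_force: [0.7, 0.7, -0.1]
grip_width: 0.0435
grip_force: 0.0
```

```bash
python3 lev.py
python3 - <<'E'
from h import *
p,im,d,h=shot("wrist","pics/w10.png")
E
```

```text
yaw 69.84747394617634 pos [0.54274736 0.0213853  0.24700301] q6 0.18679925228582964
lever TCP angle -112.22203899119773 r 0.06915086916652545 F [ 0.7  0.7 -0.1] t 56.475
[296 198] [39. 37. 34.]
```

View pics/w10.png

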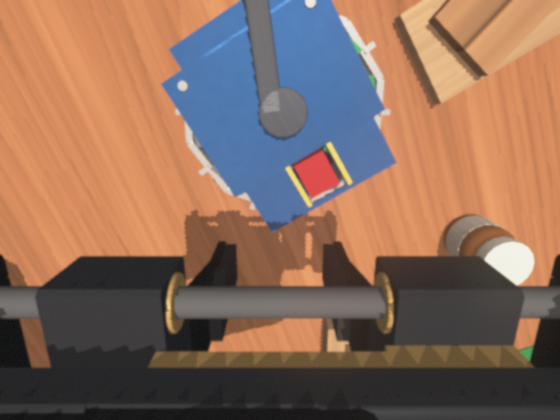

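The red sector fills the window at (318,175). I'll back off and compare the handle with its starting place in the top view.

Call:
arm_command(deltas=[0,-0.055,0,0,0,0,-0.055,0,0,0,0,-0.055,0,0,0,0,-0.055,0,0,0,0,-0.055,0,0,0,0,0,0,0,0,0,0,0,0,0])

```text
time: 57.45
position: [0.4496, -0.2324, 0.2465]
tool_rot: [0.818, 0.575, 0.0, -0.0]
ft_force: [-0.1, -0.6, 0.6]
grip_width: 0.0436
grip_force: 0.0
```

```bash
python3 lev.py|tail -1
python3 - <<'E'
from h import *
im=cv2.imread("top_now.png");h=cv2.cvtColor(im,cv2.COLOR_BGR2HSV);H,S,V=h[...,0],h[...,1],h[...,2]
red=((H<4)|(H>174))&(S>190)&(V>90);red[:, :200]=0;red[:,310:]=0;red[260:]=0
p=imaging.camera_params("top")
for c in blobs(red,4)[:4]: print(cv2.minAreaRect(c),ray(p,[cv2.minAreaRect(c)[0]],.18))
E
```

```text
[296 198] [201.  45.  36.]
((296.5, 198.5), (9.0, 11.0), 90.0) [[0.56352016 0.02580647 0.18      ]]
((227.5, 187.5), (5.0, 5.0), 90.0) [[0.58969943 0.22383647 0.18      ]]
```

The handle is exactly at its starting place and the window is red.

```bash
python3 -c "
from rig import order;print(order.hand_in())"
```

```text
the job is handed in; nothing more can be done
None
```

I put all three punches that were there point down and fully in green tubes 1 to 3, pumped on until red filled the window, left the lever at its rest stop and handed the job in (no verdict was returned).

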